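# Finish the touch test of a repaired tablet

## Task

The tablet clamped in the holder has a new screen and is running its touch test: rest the fingertips lightly on its orange square for two seconds for the long-press check and lift off, then tap the green key with the white tick to record a pass, and draw the hand well clear. Be gentle with the new glass, touch none of the other squares or keys on its screen, and leave everything else on the mat as it lies.

Things in the scene. Friction and masses are not known exactly. Their poses are not given: they have to be found in the camera images.
- tablet: 11-inch tablet, black bezel, 179 mm (x) by 248 mm (y), screen up, clamped in a fixed aluminium repair holder. Origin: centre of the holder's underside on the blue mat. z up; x points from the foot of the screen (row of three keys) to its head, y to the left seen from the foot. Level glass, all flush, 14.5 mm above the origin; clamp lips at both short ends 3 mm higher
- screen (a point): centre of the glass, on its surface; axes as the tablet's. The lit screen, 165 (x) by 234 mm (y), shows three keys in a row at the foot and above them two rows of three squares, 2 mm apart: one orange (still to test), five pale blue (tested). Which of the six is orange varies
- cell_orange: the orange square of the touch test, 54 mm (x) by 76 mm (y), axes parallel to the tablet's. Origin 3 mm below the glass surface at its centre. The new screen is dry-fitted on foam, not glued: a zone pressed gives about 1 mm per 4 N (2.5 mm at most), springs back, no click
- orange_top (a point): centre of the orange square on the glass surface
- cell_blue1: a pale blue (already tested) square, 54 x 76 mm, origin at its centre 3 mm below the glass surface; not to be touched
- cell_blue2: a pale blue (already tested) square, 54 x 76 mm, origin at its centre 3 mm below the glass surface; not to be touched
- cell_blue3: a pale blue (already tested) square, 54 x 76 mm, origin at its centre 3 mm below the glass surface; not to be touched
- cell_blue4: a pale blue (already tested) square, 54 x 76 mm, origin at its centre 3 mm below the glass surface; not to be touched
- cell_blue5: a pale blue (already tested) square, 54 x 76 mm, origin at its centre 3 mm below the glass surface; not to be touched
- key_pass: green key with a white tick, on the screen at the foot of the tablet, right-hand one of three seen from the foot, 52 mm (x) by 76 mm (y), axes as the tablet's. It is a flat picture on the glass, which gives under the finger like the orange square. Origin 3 mm below the glass at its centre
- key_pass_top (a point): centre of the green tick key on the glass surface
- key_fail: red key with a white cross, left-hand one at the foot, 52 x 76 mm; not to be touched
- key_back: grey key with a white chevron (back), middle one at the foot, 52 x 76 mm; not to be touched
- phone: another customer's phone, 147 x 72 x 8 mm, loose, screen up, left of the tablet; it also shows small squares, one of them orange: not part of this job. Origin: centre of its underside
- battery: removed battery pack, black, 95 x 62 x 6 mm, loose. Origin: centre of its underside
- screw_tray: aluminium screw tray, 60 x 60 x 16 mm, loose. Origin: centre of its underside
- spudger: black nylon spudger, 155 x 10 x 6 mm, loose, lying before the foot of the tablet. Origin: middle of its underside, x along it
- screwdriver: red-handled screwdriver, 150 mm long, loose, lying beyond the head of the tablet. Origin: its underside, x along it
- tweezers: steel tweezers, 130 mm long, 21 mm wide, 6 mm high, loose. Origin: near the middle, underside, x along them
- flux_bottle: white dropper bottle with a red cap, 32 mm across, 93 mm tall, loose, standing. Origin: centre of its underside
Not all that is in view belongs to the job. Several things have the shape of the flux_bottle; the one meant has the colours described above.

How it is judged:
On the way, in this order (a step that is already met when the one before it is completed fails the run):
1. the fingertips rest on the orange square for 1.5 s without a break (contact force between the fingers and cell_orange above 0.2 N), for 1.5 s.
2. they lift off the screen (contact force between the fingers and cell_orange below 0.05 N and contact force between the fingers and tablet below 0.05 N), for 0.15 s.
3. they tap the green tick key (contact force between the fingers and key_pass above 0.2 N), for 0.04 s.
At the end, for the whole second after the job is handed in: The orange square was touched for at least 1.5 s, the screen left, then the green tick key tapped; the hand is clear (TCP more than 70 mm above the glass, or more than 250 mm from the screen's centre to the side), and the loose things lie at rest within 10 mm of where they were, the bottle upright ((z of the grasp point in the frame of screen above 0.07 m or horizontal distance between the grasp point and screen above 0.25 m) and distance of each of phone, battery, screw_tray, spudger, screwdriver, tweezers, flux_bottle from where it was at the start of the episode below 0.01 m and angle between flux_bottle's own z axis and vertical below 0.2 rad and linear speed of each of phone, battery, screw_tray, spudger, screwdriver, tweezers, flux_bottle below 0.02 m/s).
It fails at once if another square or key of the tablet is touched (over 0.3 N) (contact force between any of the fingers, the arm and cell_blue1 above 0.3 N or contact force between any of the fingers, the arm and cell_blue2 above 0.3 N or contact force between any of the fingers, the arm and cell_blue3 above 0.3 N or contact force between any of the fingers, the arm and cell_blue4 above 0.3 N or contact force between any of the fingers, the arm and cell_blue5 above 0.3 N or contact force between any of the fingers, the arm and key_fail above 0.3 N or contact force between any of the fingers, the arm and key_back above 0.3 N).
It fails at once if the new screen or its holder is pressed harder than 30 N (contact force between any of the fingers, the arm and tablet above 30 N or contact force between any of the fingers, the arm and cell_orange above 30 N).
It fails at once if a loose thing is moved more than 10 mm or lifted, or the bottle is tipped (distance of any of phone, battery, screw_tray, spudger, screwdriver, tweezers, flux_bottle from where it was at the start of the episode above 0.01 m or angle between flux_bottle's own z axis and vertical above 0.2 rad).
It also fails if it takes over 48 s, if anything falls off the work surface, if the arm or the gripper's body presses on something with over 40 N, if the wrist force passes 120 N, or if a joint passes its speed limit or range.

## Robot

A 6-joint arm with a two-finger parallel gripper is mounted at the origin on the work surface. World frame = base frame: x ahead of the robot, y to its left, z up, the work surface at z = 0. Lengths are in m, angles in rad, forces in N, time in s.
With the tool pointing down it reaches from about 0.2 to 0.875 m from the base axis. Payload 3.4 kg.
Tool frame: the origin (TCP) lies between the finger pads, 19 mm behind the fingertips; this is the grasp point; z points along the fingers, y is the line along which they close (so a half turn about z gives the same grasp; the last joint's range is limited). The gripper opens to 94 mm and grips with 3 to 60 N. Pads are 16 mm wide; open, the fingers measure 119 mm over their backs; the gripper's body (75 mm by 177 mm) begins 78 mm behind the grasp point.
Start: joints at [-1.438, 0.276, 1.505, -0, 1.361, -0.121], TCP at [0.144, -0.557, 0.224] pointing down, gripper open.
Joint ranges: [-2.89, 2.89], [-0.75, 2.08], [0.22, 2.7], [-1.18, 4.32], [0.11, 2.71], [-2.7, 2.7]. Speed limits (rad/s): [2.57, 2.57, 3.14, 3.14, 3.14, 3.14].

## Interface

Orientations are given as a unit quaternion [w, x, y, z].
In Python, from plant import r, gripper_to, inverse_kinematics, vision, models, telemetry gives the robot as it stands. Calls block until the motion is done:
- r.move_to(position, orientation): joint-space move of the TCP to a pose.
- r.move_l(position, rot=None, vel=0.15, guard=None): straight line of the TCP; rot=None keeps the orientation; vel is the mean speed in m/s. With guard (N) it stops when the force on the tool has changed by that much, and returns True; else False.
- r.movej(angles): joint-space move.
- gripper_to(opening, f_grip=None): finger opening in m; f_grip is the grip in N (None keeps the last); returns when the fingers have stopped.
- r.hold(seconds).
- inverse_kinematics(position, orientation): joint angles nearest the present ones, or None.
- vision.snapshot(name): name is "scene" or "top" or "wrist"; returns the picture (384x512x3 uint8, red, green, blue); there is no depth.
- vision.get_calibration(name): a dict with "fx", "fy", "cx", "cy" (pixels), "position" and "orientation" of the camera in the world. Camera axes: x right, y down, z forward; pixel columns grow to the right and rows downward; lengths in m; the calibration is good to about 2 mm. A picture is of the moment at which its call begins: read the wrist's pose just before it. get_calibration takes no time and is no camera call; for the wrist camera it gives the pose at the moment of the call.
A pose or a line that the arm cannot do raises r.PlanningError and nothing moves.
- r.sign_off(): hands the job in; it is judged then, once.
Trained networks look in the newest picture that a camera, given by its name, has taken for a name from the list of things; names that differ only in an ending like _2 or _b are one class to them, and where a whole thing is asked for, a point or a joint stands for the part that bears it (a point fixed in the world has none). Each returns a list of dicts, best first, with "score" (0 to 1); they miss things now and then, are a little off and sometimes report something else, mostly with a low value. They report only what shows in the picture. A call takes as long as a camera call. They do not tell look-alikes from the thing itself.
- models.boxes_of(thing, camera): "at" ([x, y, z] in m, in world coordinates, good to about 4 mm: the middle of the surface that is visible of it).
- models.regions_of(thing, camera): "pixels" (384x512 bool, what is visible of it).
- models.mark_of(thing, camera): "at" ([x, y, z] in m, in world coordinates, good to about 4 mm: a listed point, or the origin of a listed thing).
Readings, each from a call of its own:
- telemetry.current_t(): time.
- telemetry.current_joints(): joint angles.
- telemetry.current_dq(): joint speeds.
- telemetry.current_joint_efforts(): joint torques, N m.
- telemetry.current_ee_pos(): TCP position.
- telemetry.current_tool_rot(): TCP orientation.
- telemetry.current_wrist_force(): force on the tool from outside, world axes, zero at the start.
- telemetry.current_torque(): the same for the moment, N m.
- telemetry.current_opening(): finger opening in m.
- telemetry.current_finger_force(): force on a finger pad.
Only numpy, scipy, OpenCV 4.12 (cv2) and the standard library are available. Lean on these libraries where they do the work, as an engineer would, in place of code of your own. Each camera call takes 0.05 s, during which the arm holds its last target. There are 200 camera calls.

## Working session

There is one attempt and no reset: what is moved stays moved. The work goes in short steps, each a Python script; the robot and the scene stay as the last script left them, time stands still between calls to the robot, and variables do not carry over. Pictures are saved under pics/ and viewed, at most 10 in all, crops included, and the job is handed in when it is done.

```bash
mkdir -p pics; python3 - <<'E'
from plant import r, vision, models, telemetry
import cv2
for c in ("top","scene"):
    im=vision.snapshot(c); cv2.imwrite(f"pics/{c}1.png",im[:,:,::-1])
    k=vision.get_calibration(c); print(c,k)
    for t in ("screen","orange_top","key_pass_top","key_fail","tablet","flux_bottle"):
        print(t,[(d["at"],round(d["score"],2)) for d in models.mark_of(t,c)][:2])
print(telemetry.current_t(),telemetry.current_tool_rot())
E
```

```text
top {'fx': 450.3640630338107, 'fy': 450.3640630338107, 'cx': 251.41588784862043, 'cy': 194.12272275018398, 'position': array([0.41244292, 0.0296151 , 1.00870696]), 'orientation': array([-0.08043111,  0.74916545, -0.65390465,  0.0684884 ])}
screen [([0.5397, -0.0845, 0.0211], 0.88), ([0.5368, -0.0909, 0.0118], 0.47)]
orange_top [([0.3931, -0.0834, -0.0011], 0.73), ([0.5217, -0.1625, 0.0214], 0.63)]
key_pass_top [([0.4696, -0.1555, 0.0201], 0.62), ([0.698, -0.0427, 0.004], 0.33)]
key_fail [([0.4933, 0.0004, 0.0192], 0.97)]
tablet [([0.5394, -0.0868, 0.0067], 0.93)]
flux_bottle [([0.8167, 0.0456, -0.0007], 0.76), ([0.7164, 0.1487, 0.005], 0.75)]
scene {'fx': 460.8361992148043, 'fy': 460.8361992148043, 'cx': 257.13692473341666, 'cy': 193.57832598578875, 'position': array([ 1.2521551 , -0.80459918,  0.78800552]), 'orientation': array([-0.44266286,  0.8374051 ,  0.28061741, -0.1551005 ])}
screen [([0.5332, -0.0835, 0.0196], 0.7), ([0.5888, -0.0965, 0.0167], 0.47)]
orange_top [([0.5378, -0.0849, 0.0042], 0.66), ([0.5232, -0.1603, 0.0127], 0.59)]
key_pass_top [([0.4724, -0.1545, 0.0198], 0.58), ([0.5337, -0.0822, 0.0176], 0.36)]
key_fail [([0.4941, 0.0026, 0.0196], 0.81), ([0.7159, 0.1472, 0.0051], 0.28)]
tablet [([0.5397, -0.0877, 0.0016], 0.8), ([0.5507, -0.3327, 0.0026], 0.5)]
flux_bottle [([0.8093, 0.2043, -0.002], 0.78), ([0.5247, -0.1593, 0.0132], 0.73)]
0.7 [5.67859994e-05 9.91961893e-01 1.26536953e-01 7.83514953e-06]
```

View pics/top1.png

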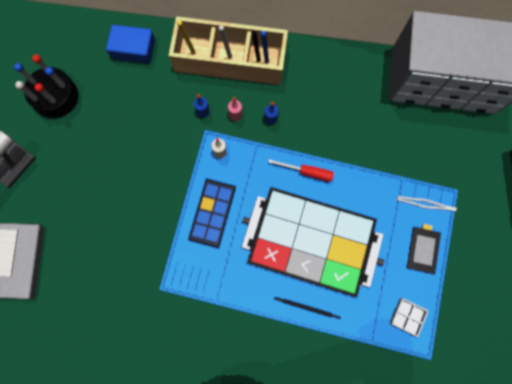

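View pics/scene1.png

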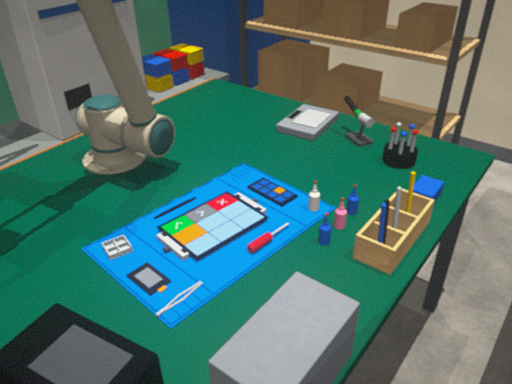

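The top view shows the tablet's orange square at about (347,250), directly above the green tick key at (341,275). The phone's orange square at (207,204) is the decoy. I'll get colour centroids from both cameras and move above the orange square.

```bash
cat > h.py <<'E'
import numpy as np, cv2
from scipy.spatial.transform import Rotation as R
from plant import r, gripper_to, inverse_kinematics, vision, models, telemetry
def blob(im,col,box=None):
    h=cv2.cvtColor(im,cv2.COLOR_RGB2HSV)
    lo,hi={'orange':((15,130,130),(28,255,255)),'green':((50,130,140),(70,255,255))}[col]
    m=cv2.inRange(h,lo,hi); m=cv2.morphologyEx(m,cv2.MORPH_CLOSE,np.ones((9,9))) if col=='green' else m
    n,l,s,c=cv2.connectedComponentsWithStats(m); i=1+np.argmax(s[1:,4])
    q=cv2.minAreaRect(np.argwhere(l==i)[:,::-1].astype(np.float32))
    return np.array(q[0]),s[i,4]
def ray(k,px,z):
    w,x,y,zz=k['orientation']; M=R.from_quat([x,y,zz,w]).as_matrix()
    d=M@[(px[0]-k['cx'])/k['fx'],(px[1]-k['cy'])/k['fy'],1]; p=np.array(k['position'])
    return p+d*(z-p[2])/d[2]
def see(cam,z=.0195):
    k=vision.get_calibration(cam); im=vision.snapshot(cam); out={}
    for c in('orange','green'):
        u,a=blob(im,c); out[c]=ray(k,u,z); print(cam,c,u.round(1),a,out[c].round(4))
    return im,out
E
python3 - <<'E'
from h import *
_,a=see('top'); _,b=see('scene')
o=a['orange']; g=a['green']
# tablet x axis from green to orange
x=o-g; yaw=np.arctan2(x[1],x[0]); print('yaw',yaw,np.linalg.norm(x))
gripper_to(0.0,5)
for s in (yaw,yaw+np.pi):
    q=(R.from_euler('z',s)*R.from_euler('x',np.pi)).as_quat(); q=[q[3],*q[:3]]
    j=inverse_kinematics([o[0],o[1],.15],q); print(s,j)
    if j is not None and abs(j[5])<2: break
r.move_to([o[0],o[1],.15],q)
im,w=see('wrist'); cv2.imwrite('pics/w1.png',im[:,:,::-1])
print(telemetry.current_t(),telemetry.current_ee_pos(),telemetry.current_opening(),telemetry.current_wrist_force())
E
```

```text
top orange [346.8 251.8] 842 [ 0.5231 -0.163   0.0195]
top green [340.3 276. ] 868 [ 0.4692 -0.154   0.0195]
scene orange [188.9 233.7] 355 [ 0.5243 -0.1643  0.0195]
scene green [177.9 224.3] 299 [ 0.4719 -0.1531  0.0195]
yaw -0.16535003540294452 0.054655192507773766
-0.16535003540294452 [-4.29031760e-01  2.87959684e-01  1.68124864e+00 -4.44089210e-16
  1.17238433e+00  1.30711460e+00]
wrist orange [251. 182.] 3105 [ 0.5229 -0.1633  0.0195]
wrist green [276.9 223.6] 249 [ 0.4682 -0.185   0.0195]
4.2583 [ 0.52305916 -0.16386812  0.15011841] 0.00047622739549181515 [ 0.60275018 -0.14010843  0.05975049]
```

View pics/w1.png

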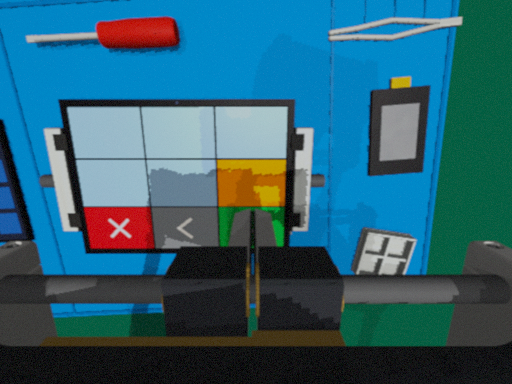

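The wrist view shows the orange square at (251,182), under the hand's shadow, with the green key below it. All three cameras agree to within 2 mm, so I'll press down gently with a guard.

```bash
python3 - <<'E'
from h import *
F=lambda: telemetry.current_wrist_force()
o=[.5235,-.1635]
r.move_l([*o,.055],vel=.12); r.hold(.3); f0=F(); print(f0)
hit=r.move_l([*o,.0355],vel=.01,guard=2.0)
p=telemetry.current_ee_pos(); print(hit,p,F()-f0)
for i in range(4): r.hold(.1); print((F()-f0).round(2))
print(telemetry.current_t(),telemetry.current_ee_pos())
E
```

```text
[ 0.45256189 -0.13334649  0.35342111]
True [ 0.52350596 -0.1634941   0.0376912 ] [-0.38311203 -0.27890165  2.98268073]
[-0.49  0.4   3.22]
[ 0.29 -0.24  3.82]
[0.2  0.19 3.93]
[ 0.67 -0.49  5.26]
7.4333 [ 0.52348278 -0.16349446  0.03749484]
```

```bash
python3 - <<'E'
from h import *
F=lambda: telemetry.current_wrist_force()
for i in range(4): r.hold(.45); print(F().round(2))
o=[.5235,-.1635]; g=[.4695,-.154]
r.move_l([*o,.07],vel=.06); r.hold(.3); print('lift',F().round(2))
r.move_l([*g,.07],vel=.1); r.move_l([*g,.05],vel=.08); r.hold(.3); f0=F()
hit=r.move_l([*g,.0355],vel=.01,guard=2.0); print(hit,telemetry.current_ee_pos(),(F()-f0).round(2))
r.hold(.25); print((F()-f0).round(2))
r.move_l([*g,.18],vel=.1); r.hold(.3); print(F().round(2))
im,_=see('top'); cv2.imwrite('pics/t2.png',im[:,:,::-1]); print(telemetry.current_t(),telemetry.current_ee_pos())
E
```

```text
[ 2.3  -1.05  4.44]
[ 3.74 -2.18  4.1 ]
[ 3.53 -2.65  5.41]
[ 3.91 -1.86  4.93]
lift [-0.43 -0.56  0.27]
True [ 0.46945799 -0.15397266  0.03763209] [1.6  0.21 3.34]
[1.51 0.24 3.07]
[ 0.3  -0.14  0.08]
top orange [206.9 203.6] 146 [0.5878 0.1568 0.0195]
top green [345.  285.5] 109 [ 0.4506 -0.1658  0.0195]
14.925 [ 0.46944821 -0.15398269  0.17982709]
```

```bash
python3 -c "
from plant import r
r.hold(.3); print(r.sign_off())"
```

```text
the job is handed in; nothing more can be done
None
```

The job is handed in, though the sign-off call gave no verdict: the orange square was held for about 2.2 s at roughly 3–5 N, the fingers lifted clear, the green tick key was tapped at about 3 N, and the hand ended about 160 mm above the glass at about 15 s; I did not re-measure the loose items afterwards.

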